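# Nest the small canister in the large one and twist it shut

## Task

Pack the small beech canister away inside the large one: stand it upright in the open bottom half, bring the large top half down over it until its rim sits on the shoulder of the bottom half, and turn the top half clockwise (seen from above) until it stops, with its bar grip in line with the two dark marks on the bottom half. Lower both pieces gently rather than dropping them, leave the closed canister standing upright on the table, let go, and do not disturb the embroidery hoop, the thread spool, the glass jar or the closed medium canister.

Things in the scene. Friction and masses are not known exactly. Their poses are not given: they have to be found in the camera images.
- bottom_half: Open bottom half of the large canister, turned beech, 110 mm across, 66 mm high, about 260 g, standing loose on the table. Origin at the centre of its underside, z up, x axis through its two lugs. Two dark inlaid marks on the outer edge of the shoulder, at +x and -x, show the lug line and stay visible when it is closed.
- bottom_half_floor (a point): Centre of the floor of the bottom half's cavity, 8 mm above its underside. The cavity is round, 74 mm across, open above; its mouth is 66 mm above the underside.
- bottom_half_shoulder (a point): On the axis of the bottom half at the height of its flat shoulder ring, 50 mm above its underside: the rim of the top half rests there. Inside the ring a collar 82 mm across rises 16 mm above the shoulder.
- bottom_half_lug (a point): Top of the +x lug of the bottom half, 43.5 mm from its axis (a second one at -x). The lugs stick out from the top of the collar to 46 mm from the axis, each 50 degrees wide about the x axis, 60 to 66 mm above the underside, with a free gap below down to the shoulder. Under the clockwise end (seen from above) of each a small post stops the turn.
- top_half: Top half of the large canister, turned beech: hollow shell open below, 102 mm across, 86 mm high with its grip, 120 g, standing mouth down. Origin at the centre of its rim (lower edge), z up, x along its bar grip. Inside 96 mm across, ceiling 52 mm above the rim. Fully closed, its x axis is in line with the bottom half's (either way round, within 2 degrees) and its rim is 50 mm above the table.
- top_half_rim (a point): Centre of the rim (lower edge) of the top half. Two lugs point inward at the mouth on its +x and -x side (under the bar's ends; dark marks outside): each 40 degrees wide about the x axis, in to 43 mm from the axis, 1 to 7 mm above the rim. The rim reaches the shoulder only if they pass between the other lugs: x axes 50 to 90 degrees apart, within 2 mm of centre.
- top_half_grip (a point): Centre of the top face of the top half's flat bar grip, on its axis, 86 mm above the rim. Bar 60 mm long (x), 16 mm thick (y), 26 mm high. Put on with its x axis 70 degrees counter-clockwise (or 110 clockwise) of the bottom half's, it turns about 70 degrees clockwise with 3 mm of vertical play, stops in line, and if turned on takes the bottom half along. Counter-clockwise it never locks.
- small_canister: Small closed canister of the same set, turned beech, about 200 g, standing upright. Origin at the centre of its underside, z up. Round body 62 mm across and 62 mm high; 84 mm high with the bar grip on top. Standing on the floor of the bottom half its top is 92 mm above the table.
- small_canister_grip (a point): Centre of the top face of the small canister's flat bar grip, on its axis, 84 mm above its underside. Bar along its x axis: 44 mm long (x), 14 mm thick (y), 22 mm high.
- medium_canister: Bystander: closed medium canister of the same set, 80 mm across, 104 mm high with its bar grip; too wide for the large one. Origin at the centre of its underside.
- hoop: Bystander: beech embroidery hoop lying flat, 152 mm across, 10 mm high, with a brass screw at +x. Origin at the centre of its underside.
- spool: Bystander: wooden thread spool standing upright, 42 mm across, 64 mm high. Origin at the centre of its underside.
- jar: Bystander: open glass jar with some buttons, 90 mm across, 110 mm high. Origin at the centre of its underside.
Things that resemble listed ones, but are neither listed nor needed, are in the scene too. Leave any green or red look-alike of the small_canister alone.

How it is judged:
By the outcome, as a careful person would: the job done as asked, in the order asked, and still so for the second after the job is handed in, with the robot touching nothing.
It also fails if it takes over 64 s, if anything falls off the work surface, if the arm or the gripper's body presses on something with over 40 N, if the wrist force passes 120 N, or if a joint passes its speed limit or range.

## Robot

A 7-joint arm with a two-finger parallel gripper is mounted at the origin on the work surface. World frame = base frame: x ahead of the robot, y to its left, z up, the work surface at z = 0. Lengths are in m, angles in rad, forces in N, time in s.
With the tool pointing down it reaches from about 0.4 to 0.85 m from the base axis. Payload 6.9 kg.
Tool frame: the origin (TCP) lies midway between the tips of the shut fingers; the grasp point (between the pads) lies behind it (ctrl.pinch_z is the z of the grasp point in the tool frame, in m); z points along the fingers, y is the line along which they close (so a half turn about z gives the same grasp; the last joint's range is limited). The gripper opens to 85 mm and grips with 20 to 120 N. Pads are 22 mm wide; open, the fingers measure 114 mm over their backs; the gripper's body (76 mm by 85 mm) begins 54 mm behind the grasp point. The pads swing forward as they close: fully open they stand 13 mm farther back than shut.
Start: joints at [-1.194, 0.507, -0.238, 1.5, 0.126, 1.149, -0.155], TCP at [0.167, 0.602, 0.231] pointing down, gripper open.
Joint ranges: [-3.08, 3.08], [-0.24, 2.05], [-1.43, 1.35], [0, 2.5], [-1.52, 4.66], [0.17, 1.96], [-2.89, 2.89]. Speed limits (rad/s): [2.39, 2.39, 3.14, 3.14, 3.14, 3.14, 3.14].

## Interface

Orientations are given as a unit quaternion [w, x, y, z].
In Python, from station import ctrl, get_state, vision, ticket, models gives the robot as it stands. Calls block until the motion is done:
- ctrl.movep(position, orientation): joint-space move of the TCP to a pose.
- ctrl.movel(position, frame=None, max_speed=0.15): straight line of the TCP; frame=None keeps the orientation; max_speed is the mean speed in m/s.
- ctrl.set_joints(angles): joint-space move.
- ctrl.ungrasp() and ctrl.close_gripper(force=None): open the fingers fully, or close them until they stop; force is the grip in N (None keeps the last).
- ctrl.pause(seconds).
- ctrl.ik(position, orientation): joint angles nearest the present ones, or None.
- get_state(): the state.
- vision.grab_frame(name): name is "side" or "top"; returns (picture, depth): 480x640x3 uint8, blue, green, red; 480x640 float32, m along the optical axis (not along the pixel's ray), 0 where there is no reading.
- vision.camera_info(name): a dict with "mtx" (3x3 intrinsics, pixels), "R" (3x3) and "t" (3): a world point X has camera coordinates R X + t. Camera axes: x right, y down, z forward; pixel columns grow to the right and rows downward; lengths in m; the calibration is good to about 2 mm. A picture is of the moment at which its call begins. camera_info takes no time and is no camera call.
A pose or a line that the arm cannot do raises ctrl.Unreachable and nothing moves.
- ticket.close_job(): hands the job in; it is judged then, once.
Trained networks look in the newest picture that a camera, given by its name, has taken for a name from the list of things; names that differ only in an ending like _2 or _b are one class to them, and where a whole thing is asked for, a point or a joint stands for the part that bears it (a point fixed in the world has none). Each returns a list of dicts, best first, with "p" (0 to 1); they miss things now and then, are a little off and sometimes report something else, mostly with a low value. They report only what shows in the picture. A call takes as long as a camera call. They do not tell look-alikes from the thing itself.
- models.recognise(camera, target): "point" ([column, row] in pixels, amid what is visible of it).
- models.masks_of(camera, target): "mask" (480x640 bool, what is visible of it) and "point" ([column, row] in pixels, amid what is visible of it).
The state is a dict: "time": time; "qpos": joint angles; "qd": joint speeds; "tau": joint torques, N m; "tcp_pos": TCP position; "eef_rot": TCP orientation; "contact_force": force on the tool from outside, world axes, zero at the start; "wrist_torque": the same for the moment, N m; "width": finger opening in m; "gripper_force": force on a finger pad.
Only numpy, scipy, OpenCV 4.12 (cv2) and the standard library are available. Lean on these libraries where they do the work, as an engineer would, in place of code of your own. Each camera call takes 0.05 s, during which the arm holds its last target. There are 200 camera calls.

## Working session

There is one attempt and no reset: what is moved stays moved. The work goes in short steps, each a Python script; the robot and the scene stay as the last script left them, time stands still between calls to the robot, and variables do not carry over. Pictures are saved under pics/ and viewed, at most 10 in all, crops included, and the job is handed in when it is done.

```bash
ls; mkdir -p pics
cat > h.py <<'E'
import numpy as np, cv2
from station import ctrl, get_state, vision, ticket, models
def cloud(cam, depth):
    i=vision.camera_info(cam); K,R,t=map(np.array,(i["mtx"],i["R"],i["t"]))
    v,u=np.mgrid[0:480,0:640]
    c=np.stack([(u-K[0,2])/K[0,0]*depth,(v-K[1,2])/K[1,1]*depth,depth],-1)
    return (c-t)@R   # R^T (c-t)
E
python3 - <<'E'
from h import *
print(ctrl.pinch_z,get_state()["time"])
for cam in("top","side"):
    im,d=vision.grab_frame(cam); P=cloud(cam,d); cv2.imwrite(f"pics/{cam}0.png",im); np.savez(f"{cam}0.npz",im=im,P=P,d=d)
    i=vision.camera_info(cam); print(cam,-np.array(i["R"]).T@np.array(i["t"]))
    for n in["bottom_half","top_half","small_canister","medium_canister","hoop","spool","jar"]:
        for r in models.masks_of(cam,n):
            if r["p"]<.2: continue
            m=r["mask"]&(d>0); q=P[m]
            if len(q)<5: continue
            z=np.percentile(q[:,2],98); top=q[q[:,2]>z-.006]
            print(n,round(r["p"],2),np.round(r["point"]),m.sum(),"zmax",round(z,3),"topc",top[:,:2].mean(0).round(3),"med",np.median(q,0).round(3))
print(get_state()["time"])
E
```

```text
pics
-0.0187 0.0
top [0.46049062 0.03611683 1.00399642]
bottom_half 0.93 [226. 287.] 2359 zmax 0.068 topc [0.472 0.229] med [0.472 0.231 0.048]
bottom_half 0.29 [150. 186.] 518 zmax 0.066 topc [0.681 0.403] med [0.677 0.397 0.062]
top_half 0.62 [316. 261.] 1878 zmax 0.087 topc [0.524 0.042] med [0.523 0.041 0.059]
small_canister 0.92 [419. 287.] 764 zmax 0.085 topc [ 0.484 -0.167] med [ 0.484 -0.16   0.06 ]
small_canister 0.88 [522. 289.] 909 zmax 0.085 topc [ 0.482 -0.381] med [ 0.481 -0.37   0.059]
small_canister 0.68 [469. 280.] 823 zmax 0.085 topc [ 0.494 -0.272] med [ 0.493 -0.262  0.06 ]
small_canister 0.59 [440. 333.] 841 zmax 0.085 topc [ 0.393 -0.217] med [ 0.395 -0.209  0.06 ]
medium_canister 0.66 [515. 201.] 1642 zmax 0.104 topc [ 0.67 -0.37] med [ 0.664 -0.358  0.077]
hoop 0.8 [261. 148.] 994 zmax 0.013 topc [0.725 0.197] med [0.742 0.189 0.009]
hoop 0.2 [227. 285.] 2295 zmax 0.068 topc [0.472 0.229] med [0.473 0.231 0.048]
hoop 0.2 [150. 186.] 480 zmax 0.066 topc [0.68  0.403] med [0.677 0.397 0.062]
spool 0.76 [152. 184.] 578 zmax 0.066 topc [0.681 0.403] med [0.678 0.3
[... 700 characters left out ...]
 [438. 400.] 2016 zmax 0.086 topc [ 0.479 -0.386] med [ 0.466 -0.396  0.057]
small_canister 0.56 [322. 356.] 1668 zmax 0.086 topc [ 0.391 -0.222] med [ 0.381 -0.234  0.056]
small_canister 0.51 [338. 189.] 603 zmax 0.014 topc [0.72  0.197] med [0.723 0.199 0.01 ]
medium_canister 0.94 [516. 339.] 2971 zmax 0.105 topc [ 0.665 -0.374] med [ 0.647 -0.384  0.067]
medium_canister 0.3 [303. 252.] 2114 zmax 0.088 topc [0.522 0.037] med [0.507 0.016 0.055]
hoop 0.65 [337. 190.] 788 zmax 0.014 topc [0.72  0.194] med [0.721 0.187 0.009]
spool 0.63 [279. 167.] 360 zmax 0.068 topc [0.68  0.398] med [0.675 0.389 0.042]
jar 0.62 [459. 266.] 3246 zmax 0.111 topc [ 0.716 -0.203] med [ 0.698 -0.213  0.073]
0.8
```

View pics/top0.png

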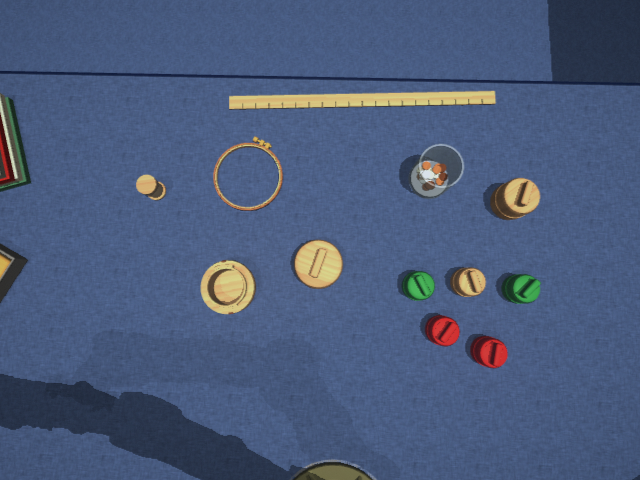

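Run:
```python
import cv2,numpy as np
im=cv2.imread("pics/top0.png")
a=cv2.resize(im[245:325,185:265],(400,400),interpolation=2); b=cv2.resize(im[255:355,390:490],(400,400),interpolation=2)
cv2.imwrite("pics/c1.png",np.hstack([a,b]))
# geometry
D=np.load("top0.npz");P=D["P"]
def reg(c,r,z0,z1):
    m=(np.hypot(P[...,0]-c[0],P[...,1]-c[1])<r)&(P[...,2]>z0)&(P[...,2]<z1); return m
for n,c,r,z0,z1 in[("top",(.524,.042),.06,.08,.095),("A",(.484,-.167),.04,.078,.092),("B",(.482,-.381),.04,.078,.092),("C",(.494,-.272),.04,.078,.092),("D",(.393,-.217),.04,.078,.092),("E",(.348,-.316),.04,.078,.092)]:
    m=reg(c,r,z0,z1); q=P[m][:,:2]
    if len(q)<4: print(n,"few");continue
    (cx,cy),(w,h),ang=cv2.minAreaRect(q.astype(np.float32)); 
    u,s,vt=np.linalg.svd(q-q.mean(0)); print(n,len(q),"rect",cx,cy,w,h,"ang",np.degrees(np.arctan2(vt[0,1],vt[0,0])),"z",np.median(P[m][:,2]))
    body=reg(c,r+.01,z0-.03,z1-.025)
    q=P[body]; print("   body",len(q),cv2.minEnclosingCircle(q[:,:2].astype(np.float32)),D["im"][body].mean(0).round())
# bottom half: collar top ring
for z0,z1 in[(.060,.072),(.045,.056)]:
    q=P[reg((.472,.23),.065,z0,z1)][:,:2]; print("bh",len(q),cv2.minEnclosingCircle(q.astype(np.float32)))
```

```text
top 234 rect 0.5243811011314392 0.04175085946917534 0.015684515237808228 0.05951761454343796 ang 161.68001946269948 z 0.08479688506018862
   body 1549 ((0.524489164352417, 0.04127053916454315), 0.050007086247205734) [121. 182. 206.]
A 154 rect 0.4842173755168915 -0.16784287989139557 0.04317636415362358 0.01406291127204895 ang -151.74733136938565 z 0.08260474458079381
   body 492 ((0.48418545722961426, -0.1678200215101242), 0.030014730989933014) [ 71. 138.  56.]
B 155 rect 0.4820759892463684 -0.3819371461868286 0.014967150054872036 0.0426674447953701 ang 136.9281398442661 z 0.08238112879598361
   body 501 ((0.4828179180622101, -0.3817070424556732), 0.030314035713672638) [ 65. 124.  50.]
C 152 rect 0.4941447377204895 -0.2716960608959198 0.043054066598415375 0.014165962114930153 ang -160.99365207829695 z 0.08254167149877158
   body 478 ((0.49417170882225037, -0.2716662585735321), 0.03012840449810028) [100. 148. 174.]
D 155 rect 0.3928144574165344 -0.21704557538032532 0.014344565570354462 0.043202221393585205 ang 144.59598425697763 z 0.08264822828121922
   body 491 ((0.39316895604133606, -0.21650519967079163), 0.029888715595006943) [ 46.  44. 170.]
E 159 rect 0.35175299644470215 -0.31287941336631775 0.014200232923030853 0.043189886957407 ang 167.93722766002594 z 0.08256675643362439
   body 488 ((0.3521336615085602, -0.31199005246162415), 0.029821595177054405) [ 44.  42. 163.]
bh 380 ((0.47302359342575073, 0.22733646631240845), 0.046033427119255066)
bh 888 ((0.47270119190216064, 0.22808343172073364), 0.05560971051454544)
```

View pics/side0.png

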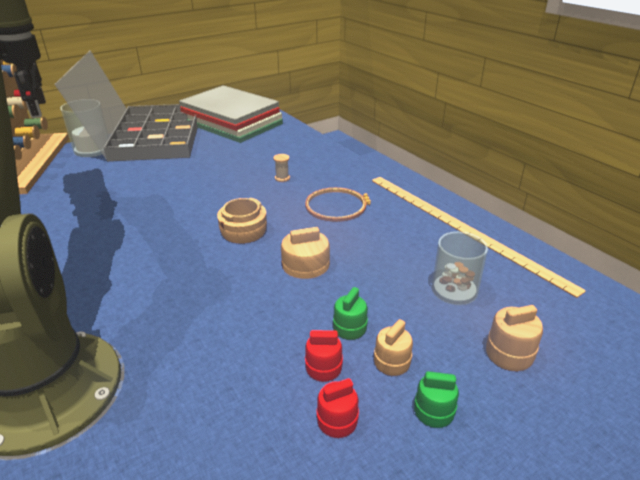

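View pics/c1.png

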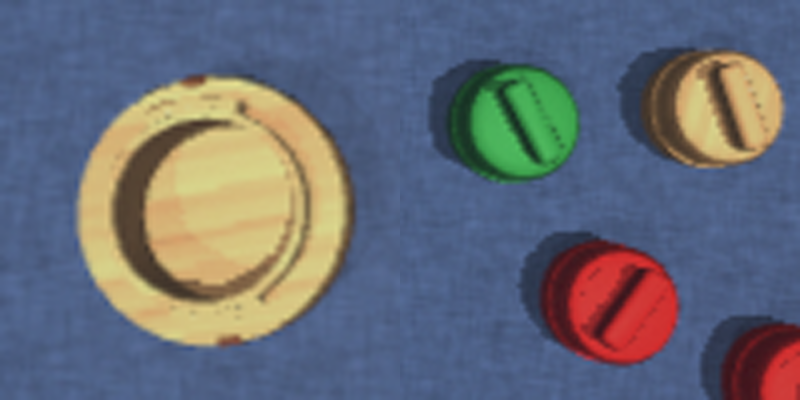

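The top view shows the bottom half at about (228,287), with its dark marks near (224,261) and (231,313). The top half is at (318,264). The only beech small canister is at (469,281); the other four are red or green. The side view agrees with this. Next I compute the lug line and check the IK branches.

```bash
cat >> h.py <<'E'
def Q(deg):
    a=np.radians(deg)/2; return [0,float(np.cos(a)),float(np.sin(a)),0]
def pix2plane(cam,uv,z):
    i=vision.camera_info(cam); K,R,t=map(np.array,(i["mtx"],i["R"],i["t"]))
    C=-R.T@t; r=R.T@np.linalg.solve(K,[uv[0],uv[1],1]); return C+r*(z-C[2])/r[2]
def marks(im,cam,c,z,r0=.048,r1=.062):
    "centroids of dark red-brown blobs in annulus about c"
    i=vision.camera_info(cam); h=cv2.cvtColor(im,cv2.COLOR_BGR2LAB).astype(int)
    out=[]
    v,u=np.mgrid[0:480,0:640]; C=-np.array(i["R"]).T@i["t"]
    r=np.stack([u,v,np.ones_like(u)],-1)@np.linalg.inv(i["mtx"]).T@np.array(i["R"]); W=C+r*((z-C[2])/r[...,2])[...,None]
    rho=np.hypot(W[...,0]-c[0],W[...,1]-c[1]); b=im.astype(int)
    m=(rho>r0)&(rho<r1)&(b[...,2]-b[...,1]>45)&(b[...,2]<190)
    n,l,s,ce=cv2.connectedComponentsWithStats(m.astype(np.uint8))
    return [(int(s[k,4]),ce[k],W[l==k].mean(0)[:2]) for k in range(1,n)]
E
python3 - <<'E'
from h import *
D=np.load("top0.npz")
for m in marks(D["im"],"top",(.4728,.228),.05): print(m[0],m[1].round(1),m[2].round(4))
for uv in[(223.6,261),(230.8,313)]: print(pix2plane("top",uv,.05).round(4))
p1=pix2plane("top",(223.6,261),.05);p2=pix2plane("top",(230.8,313),.05);d=p1-p2;print(np.degrees(np.arctan2(d[1],d[0])),(p1+p2)/2,np.linalg.norm(d))
for n,p,angs in[("small",(.494,-.272,.066),(19,199)),("smallplace",(.473,.228,.075),(19,199,-161)),("top",(.5244,.0415,.064),(-18,162)),("tp",(.473,.228,.114),(78,-102)),("end",(.473,.228,.114),(8,-172))]:
    for a in angs:
        q=ctrl.ik(list(p),Q(a)); q2=ctrl.ik([p[0],p[1],.24],Q(a)); print(n,a,None if q is None else np.round(q,2), None if q2 is None else np.round(q2[6],2))
E
```

```text
[0.5257 0.2364 0.05  ]
[0.4197 0.217  0.05  ]
10.374418384965743 [0.47270462 0.22665896 0.05      ] 0.10770521210707323
small 19 [-0.06  0.77  0.89  1.88 -0.78  0.88 -0.02] -0.25
small 199 [ 0.38  0.6   0.13  1.87 -0.11  0.68  2.47] 2.67
smallplace 19 [-0.74  0.57  0.37  1.97 -0.32  0.66 -1.41] -1.54
smallplace 199 [-0.31  0.55 -0.28  1.96  0.23  0.66  1.17] 1.3
smallplace -161 [-0.31  0.55 -0.28  1.96  0.23  0.66  1.17] 1.3
top -18 [-0.59  0.68  0.75  1.98 -0.68  0.76 -1.32] -1.53
top 162 [-0.08  0.56 -0.07  1.97  0.06  0.62  1.07] 1.17
tp 78 [-0.63  0.49  0.2   1.92 -0.14  0.74 -0.56] -0.6
tp -102 [-0.12  0.53 -0.55  1.92  0.38  0.8   2.05] 2.21
end 8 [-0.79  0.52  0.44  1.93 -0.31  0.76 -1.6 ] -1.71
end -172 [-0.34  0.49 -0.23  1.92  0.16  0.75  1.05] 1.13
```

Run:
```python
from h import *
S=lambda n:(lambda s:print(n,round(s["time"],2),np.round(s["tcp_pos"],4),"w",round(s["width"],4),"F",np.round(s["contact_force"],1),"g",np.round(s["gripper_force"],1)))(get_state())
x,y=.4943,-.2717
ctrl.movep([x,y,.16],Q(19)); S("hover")
ctrl.movel([x,y,.066],max_speed=.12); S("down")
ctrl.close_gripper(40); S("closed")
ctrl.movel([x,y,.20],max_speed=.2); S("up")
ctrl.movel([.4728,.2275,.20],max_speed=.3); S("over")
im,d=vision.grab_frame("side"); cv2.imwrite("pics/over.png",im)
r=models.masks_of("side","small_canister"); P=cloud("side",d)
for k in r:
    q=P[k["mask"]&(d>0)]
    if k["p"]>.2: print(round(k["p"],2),k["point"],np.median(q,0).round(3))
```

```text
hover 4.07 [ 0.4948 -0.2709  0.1598] w 0.0856 F [ 0.1 -0.1  1.5] g 0.0
down 5.0 [ 0.4945 -0.2722  0.0666] w 0.0852 F [-0.4 -0.   0.5] g 0.0
closed 5.65 [ 0.4944 -0.2719  0.0661] w 0.013 F [ 0.3 -1.4  0.2] g 44.9
up 6.47 [ 0.494  -0.2708  0.1988] w 0.0128 F [ 0.8  0.6 -2.8] g 44.5
over 8.28 [0.473  0.226  0.2002] w 0.0127 F [-0.1 -0.2 -2.2] g 44.5
0.97 [349.8, 317.8] [ 0.472 -0.184  0.053]
0.95 [435.2, 398.6] [ 0.467 -0.395  0.057]
0.83 [322.8, 356.5] [ 0.381 -0.234  0.056]
0.81 [236.2, 167.6] [0.46  0.203 0.178]
0.76 [339.4, 407.3] [ 0.339 -0.327  0.058]
0.52 [240.8, 222.4] [0.465 0.198 0.049]
```

View pics/over.png

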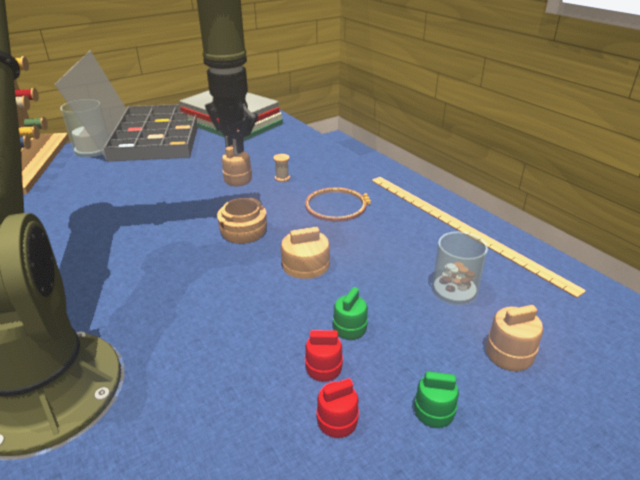

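The side view shows the beech canister held upright at (236,167), above the bottom half at (242,220). Lower it gently.

Run:
```python
from h import *
S=lambda n:(lambda s:print(n,round(s["time"],2),np.round(s["tcp_pos"],4),"w",round(s["width"],4),"F",np.round(s["contact_force"],1)))(get_state())
x,y=.4728,.2275
ctrl.movel([x,y,.082],max_speed=.12); S("near")
for z in np.arange(.080,.069,-.0015):
    ctrl.movel([x,y,float(z)],max_speed=.02); s=get_state()
    if s["contact_force"][2]>1.5: break
S("touch")
ctrl.ungrasp(); S("open")
ctrl.movel([x,y,.17],max_speed=.2)
ctrl.movep([.5244,.0415,.16],Q(162)); S("hover")
im,d=vision.grab_frame("top"); P=cloud("top",d); np.savez("top1.npz",im=im,P=P)
cv2.imwrite("pics/t1.png",cv2.resize(im[215:345,175:365],(760,520),interpolation=2))
def reg(c,r,z0,z1): return P[(np.hypot(P[...,0]-c[0],P[...,1]-c[1])<r)&(P[...,2]>z0)&(P[...,2]<z1)][:,:2].astype(np.float32)
print(cv2.minAreaRect(reg((.473,.228),.04,.08,.1)),cv2.minEnclosingCircle(reg((.473,.228),.065,.044,.055)))
```

```text
near 9.52 [0.4733 0.2274 0.0826] w 0.0129 F [ 0.1 -1.  -2.7]
touch 11.02 [0.4733 0.2269 0.0737] w 0.0132 F [-3.  -1.   9.9]
open 11.72 [0.4728 0.2275 0.0725] w 0.085 F [-0.3  0.3 -0.2]
hover 14.35 [0.5242 0.0418 0.1596] w 0.0854 F [-0.4 -0.4 -0.3]
((0.4720945954322815, 0.22690822184085846), (0.0435856394469738, 0.014562305063009262), 19.529571533203125) ((0.47284233570098877, 0.22855144739151), 0.055671826004981995)
```

View pics/t1.png

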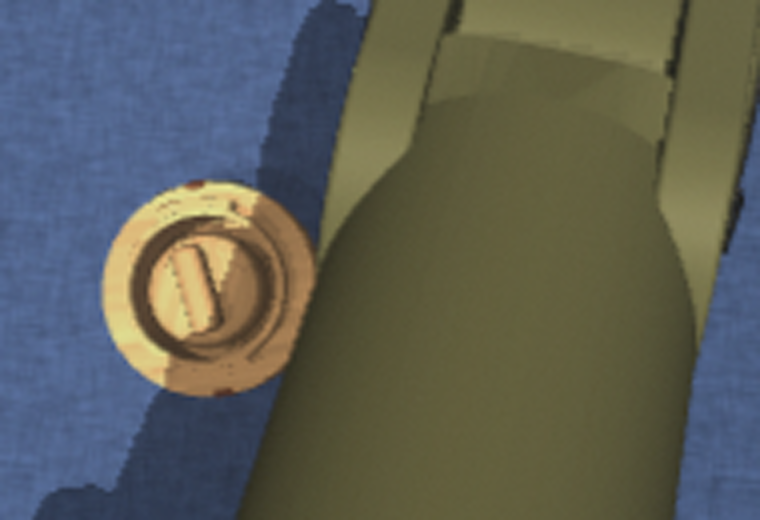

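The canister stands centred in the cavity (crop (195,290)), and the shoulder marks are visible at (196,185) and (222,391). Now refine the centres and pick up the top half.

Run:
```python
from h import *
D=np.load("top0.npz"); P=D["P"]
def disk(c,r,zt,zp):
    m=((np.hypot(P[...,0]-c[0],P[...,1]-c[1])<r)&(P[...,2]>zt)).astype(np.uint8)
    k=max(cv2.findContours(m,cv2.RETR_EXTERNAL,cv2.CHAIN_APPROX_NONE)[0],key=cv2.contourArea)
    w=np.array([pix2plane("top",p,zp)[:2] for p in k[:,0]]); mo=cv2.moments((w*1e4).astype(np.float32).reshape(-1,1,2))
    return np.array([mo["m10"]/mo["m00"],mo["m01"]/mo["m00"]])/1e4, np.sqrt(mo["m00"]/np.pi)/1e4
B,rB=disk((.473,.228),.07,.046,.05); T,rT=disk((.524,.0415),.07,.056,.060); print("B",B,rB,"T",T,rT)
S=lambda n:(lambda s:print(n,round(s["time"],2),np.round(s["tcp_pos"],4),"w",round(s["width"],4),"F",np.round(s["contact_force"],1)))(get_state())
x,y=.5244,.0416
ctrl.movel([x,y,.0645],max_speed=.12); S("down")
ctrl.close_gripper(70); S("closed")
ctrl.movel([x,y,.21],max_speed=.2); S("up")
c=B+([x,y]-T); print("target",c)
ctrl.movel([*map(float,c),.21],Q(260),max_speed=.15); S("over")
im,d=vision.grab_frame("side"); cv2.imwrite("pics/over2.png",im[60:360,80:480])
```

```text
B [0.47286078 0.22754924] 0.05404770580466234 T [0.52464363 0.04174673] 0.044008699598838276
down 15.35 [0.5248 0.0415 0.065 ] w 0.0853 F [-0.   0.3 -0.8]
closed 15.99 [0.5244 0.0415 0.0647] w 0.0144 F [-0.7 -0.8  2.8]
up 16.87 [0.5237 0.0418 0.2089] w 0.0143 F [-0.4  0.8 -2.2]
target [0.47261714 0.22740251]
over 18.73 [0.4727 0.2269 0.2099] w 0.0145 F [-0.3  0.6 -0.6]
```

View pics/over2.png

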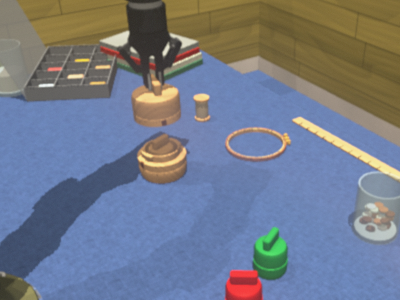

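The top half is held level at crop (157,103), above the bottom half at (161,160). Lower it while watching the force.

Run:
```python
from h import *
S=lambda n:(lambda s:print(n,round(s["time"],2),np.round(s["tcp_pos"],4),"w",round(s["width"],4),"F",np.round(s["contact_force"],1),"T",np.round(s["wrist_torque"],2)))(get_state())
x,y=.4727,.2274
ctrl.movel([x,y,.137],max_speed=.1); S("near")
for z in np.arange(.135,.1115,-.0015):
    ctrl.movel([x,y,float(z)],max_speed=.025); s=get_state()
    if s["contact_force"][2]>4: break
S("touch")
```

```text
near 19.66 [0.4731 0.2275 0.1375] w 0.0145 F [-0.2 -0.1 -1.2] T [ 0.03  0.08 -0.03]
touch 23.41 [0.4731 0.2274 0.1146] w 0.0147 F [-0.9 -1.   4.4] T [-0.14  0.32  0.02]
```

Seated: the rim is at 50 mm. Now turn clockwise while watching the torque.

Run:
```python
from h import *
S=lambda n:(lambda s:print(n,round(s["time"],2),np.round(s["tcp_pos"],4),"w",round(s["width"],4),"F",np.round(s["contact_force"],1),"T",np.round(s["wrist_torque"],2)))(get_state())
p=[.4727,.2274,.1147]
for a in [245,230,215,204,199,196,194,192,190.5,189,187.5,186]:
    ctrl.movel(p,Q(a)); S(a); 
    if a<200 and abs(get_state()["wrist_torque"][2])>.35: break
im,d=vision.grab_frame("side"); cv2.imwrite("pics/turn.png",cv2.resize(im[120:270,170:320],(600,600),interpolation=2))
```

```text
245 23.82 [0.4728 0.2277 0.1148] w 0.0149 F [ 0.5  0.5 -0.4] T [ 0.14 -0.   -0.02]
230 24.23 [0.4728 0.2276 0.1147] w 0.0146 F [-0.4  0.3  0. ] T [ 0.12  0.06 -0.02]
215 24.63 [0.4729 0.2275 0.1147] w 0.0147 F [ 0.7  0.2 -0.1] T [ 0.16 -0.03 -0.03]
204 24.98 [0.4729 0.2275 0.1147] w 0.0144 F [ 0.7  0.2 -0.3] T [ 0.1  -0.03 -0.01]
199 25.23 [0.4729 0.2274 0.1147] w 0.0149 F [0.8 0.4 0.5] T [ 0.1  -0.05 -0.01]
196 25.48 [0.4728 0.2274 0.1147] w 0.0146 F [0.3 0.2 0.1] T [0.15 0.05 0.02]
194 25.73 [0.4727 0.2274 0.1147] w 0.0146 F [-0.7  0.4  0.3] T [0.1  0.14 0.03]
192 25.98 [0.4728 0.2274 0.1147] w 0.0146 F [-1.2  0.3  0.4] T [ 0.12  0.16 -0.05]
190.5 26.23 [0.4728 0.2274 0.1147] w 0.0148 F [-0.8 -0.6  0.3] T [0.1  0.16 0.02]
189 26.48 [0.4727 0.2273 0.1147] w 0.0147 F [-0.5 -0.7  1.7] T [0.02 0.13 0.03]
187.5 26.73 [0.4728 0.2273 0.1147] w 0.0148 F [-0.1 -0.7  1.6] T [-0.07  0.14 -0.01]
186 26.98 [0.4728 0.2274 0.1147] w 0.0146 F [ 0.5 -1.1  0.9] T [-0.04  0.04  0.06]
```

View pics/turn.png

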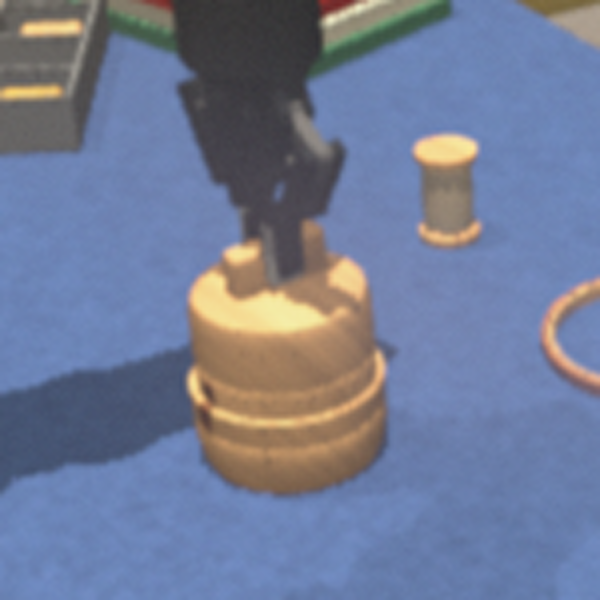

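The marks are nearly aligned: top-half mark at (207,390), bottom-half mark at (203,412). Friction is too low to feel the stop in the torque, so I turn a few degrees further to be sure of it, then release and check.

Run:
```python
from h import *
p=[.4727,.2274,.1147]
for a in [184,182]: ctrl.movel(p,Q(a))
s=get_state(); print(s["time"],s["wrist_torque"],s["contact_force"])
ctrl.ungrasp(); ctrl.movel([.4727,.2274,.2],max_speed=.2)
ctrl.movep([.50,.0,.25],Q(182)); print(get_state()["time"])
im,d=vision.grab_frame("top"); P=cloud("top",d)
s2,_=vision.grab_frame("side")
cv2.imwrite("pics/fin.png",np.hstack([cv2.resize(im[242:322,182:262],(400,400),interpolation=2),cv2.resize(s2[160:260,190:290],(400,400),interpolation=2)]))
m=(np.hypot(P[...,0]-.473,P[...,1]-.2275)<.04)&(P[...,2]>.125); q=P[m][:,:2].astype(np.float32)
print(cv2.minAreaRect(q),np.median(P[m][:,2])); v=np.linalg.svd(q-q.mean(0))[2][0]; print(np.degrees(np.arctan2(v[1],v[0])))
for k in marks(im,"top",(.4728,.2275),.05): print(k[0],k[1].round(1),k[2].round(4))
```

```text
27.525 [ 0.07493842 -0.06218348 -0.01855254] [-0.11824225  0.51756909  0.1321558 ]
29.7167
((0.47387608885765076, 0.22733382880687714), (0.0582280270755291, 0.01566273160278797), 2.863248586654663) 0.13501237324710458
-177.96223
3 [227. 313.] [0.4196 0.2247]
```

View pics/fin.png

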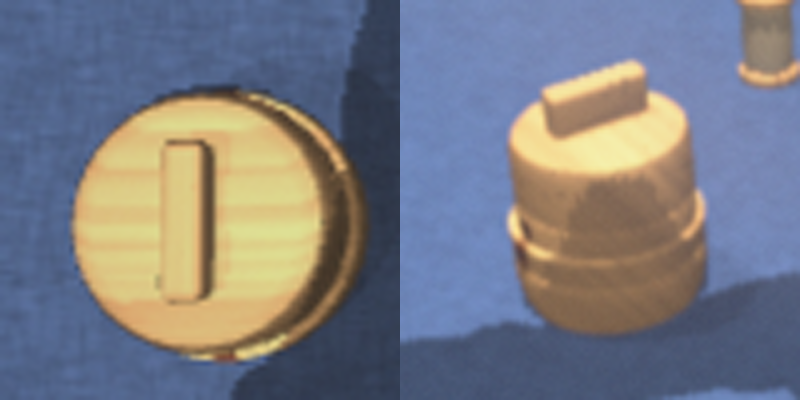

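In the final view the bar lies at about 2°. The visible bottom mark (crop (228,356)) puts the lug line at about 3°, and it moved along with the top half, so the stop was reached. The grip top reads 135 mm, which matches a fully seated lid. Handing in.

```bash
python3 -c "
from h import *
print(ticket.close_job())"
```

```text
the job is handed in; nothing more can be done
None
```

The small beech canister is packed inside the large one, which I closed, turned clockwise to its stop and left standing upright; the last pictures show the grip within about 1° of the marks, and I handed the job in at about 30 s.

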